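# Third hand at the electronics bench: hold a heatsink against the sprung pad

## Task

Pick up the larger finned heatsink, stand it on the bed of the grey assembly jig with its flat back squarely against the thermal pad and centred on it, and push so that the sprung pad carrier is pressed in about half of its 24 mm travel (a steady push of about 12 N). Finish while still holding it there, pushing steadily, so that a colleague can drive the screws: do not let go. Never ram the carrier to the end of its travel, and leave the small heatsink, the solder reel and the capacitor where they are.

Things in the scene. Friction and masses are not known exactly. Their poses are not given: they have to be found in the camera images.
- jig: grey painted jig fixed to the bench: base 180 (x) x 120 (y) x 22 mm; its flat top is the bed. Origin: centre of the underside; +x is the pressing direction. Across the bed stands the sprung carrier, an aluminium plate 72 mm wide, 26 to 70 mm above the bench, the pad on its -x side; behind it a fixed block, 56 mm high, x 57 to 87 mm. The bed is free from x = -90 mm to the pad.
- carrier: upright sprung aluminium plate with the grey thermal pad, 40 (jig y) x 40 high x 4 mm, on its -x face, 28 to 68 mm above the bench. Axes as the jig's; this origin lies on the jig's origin when it is not pressed and moves along jig +x with it; the pad's front face is at x = +10 mm of this body.
- pad_face (a point): centre of the pad's front face, 48 mm above the bench; at rest it is at x = +10 mm, y = 0 in the jig frame, and it moves along jig +x as the carrier is pressed in. Axes as the jig's.
- carrier_travel (a joint): how far the sprung carrier is pressed in along jig +x, m: 0 at rest, 0.024 at the end stop. The spring pushes back with about 3.5 N at 0, rising by 0.7 N per mm: 12 N at 0.012, 20 N at the end.
- heatsink: the larger finned heatsink, black metal, 110 to 220 g, upright: 36 deep (x) x 56 wide (y) x 50 mm high. Origin: centre of its underside. Flat back at x = +18 mm; six upright fins reach to x = -18 mm; the outer two are flat sides at y = +-28 mm, to grip across from above. Starts left or right of the jig, its +x within 50 degrees of world +x; the small one is on the other side.
- small_heatsink: bystander: a similar but smaller black heatsink, 26 x 30 x 28 mm high, origin at the centre of its underside
- reel: bystander: solder reel with blue flanges, 60 mm diameter, 39 mm high, standing on its flange, origin at the centre of its underside
- capacitor: bystander: black can capacitor, 25 mm diameter, 40 mm high, upright, origin at the centre of its underside

How it is judged (in metres and radians):
At the end, for the whole second after the job is handed in: The robot is still holding the larger heatsink: upright (within 6 degrees), its underside within 5 mm of the bed, its flat back against the pad, square to it (6 degrees) and centred (8 mm), with the carrier at rest, pressed in 7 to 17 mm, and 7 to 17 N between heatsink and pad (value of joint carrier_travel between 0.007 and 0.017 m and velocity of joint carrier_travel between -0.004 and 0.004 m/s and contact force between heatsink and carrier between 7 and 17 N and contact force between any of the fingers, the arm and heatsink above 1 N and z of heatsink in the frame of jig between 0.019 and 0.027 m and y of heatsink in the frame of jig between -0.008 and 0.008 m and x of pad_face in the frame of heatsink above 0.014 m and angle between the x axis of heatsink and the x axis of jig, either way round below 0.1 rad and angle between heatsink's own z axis and vertical below 0.1 rad); the arm keeps its last pose, push and grip.
It fails at once if the carrier is rammed to the end of its travel (value of joint carrier_travel above 0.023 m).
It fails at once if the small heatsink is disturbed (distance of small_heatsink from where it was at the start of the episode above 0.03 m).
It fails at once if the solder reel is disturbed (distance of reel from where it was at the start of the episode above 0.03 m).
It fails at once if the capacitor is disturbed (distance of capacitor from where it was at the start of the episode above 0.03 m).
It also fails if it takes over 43 s, if anything falls off the work surface, if the arm or the gripper's body presses on something with over 40 N, if the wrist force passes 120 N, or if a joint passes its speed limit or range.

## Robot

A 6-joint arm with a two-finger parallel gripper is mounted at the origin on the work surface. World frame = base frame: x ahead of the robot, y to its left, z up, the work surface at z = 0. Lengths are in mm, angles in rad, forces in N, time in s.
With the tool pointing down it reaches from about 400 to 825 mm from the base axis. Payload 7 kg.
Tool frame: the origin (TCP) lies at the very end of the fingers, on their centre line; the grasp point (between the pads) lies 19 mm behind it; z points along the fingers, y is the direction in which the jaws open and shut (so a half turn about z gives the same grasp; the last joint's range is limited). The gripper opens to 88 mm and grips with 3 to 60 N. Pads are 19 mm wide; open, the fingers measure 130 mm over their backs; the gripper's body (78 mm by 193 mm) begins 47 mm behind the grasp point.
Start: joints at [-0.883, 0.359, 0.012, 0, -1.224, -0.288], TCP at [262.705, -621.757, 226.561] pointing down, gripper open.
Joint ranges: [-3.07, 3.07], [-1.43, 2.12], [-1.02, 1.25], [-3.03, 1.67], [-3.05, -0], [-3.03, 3.03]. Speed limits (rad/s): [2.39, 2.39, 3.01, 3.14, 3.14, 3.14].

## Interface

Orientations are given as a unit quaternion [x, y, z, w].
In Python, from plant import bot gives the robot as it stands. Calls block until the motion is done:
- bot.move_ptp(position, orientation): joint-space move of the TCP to a pose.
- bot.line_to(position, velocity=150, ori=None): straight line of the TCP; ori=None keeps the orientation; velocity is the mean speed in mm/s.
- bot.move_joints(angles): joint-space move.
- bot.move_gripper(opening, force=None): finger opening in mm; force is the grip in N (None keeps the last); returns when the fingers have stopped.
- bot.pause(seconds).
- bot.solve_ik(position, orientation): joint angles nearest the present ones, or None.
- bot.read_state(): the state.
- bot.camera(name): name is "side" or "top"; returns the picture (420x560x3 uint8, red, green, blue); there is no depth.
- bot.get_calibration(name): a dict with "fx", "fy", "cx", "cy" (pixels), "distortion" ([k1, k2, p1, p2, k3] as OpenCV has them; the pictures are not rectified), "view" (4x4, takes a point from world to camera coordinates). Camera axes: x right, y up, looking along -z (the intrinsics and any distortion apply to the point x, -y, -z); pixel columns grow to the right and rows downward; lengths in mm; the calibration is good to about 2 mm. A picture is of the moment at which its call begins. get_calibration takes no time and is no camera call.
A pose or a line that the arm cannot do raises bot.Unreachable and nothing moves.
- bot.close_job(): hands the job in, once; it reports no verdict.
The state is a dict: "t": time; "joint_pos": joint angles; "qvel": joint speeds; "tau": joint torques, N m; "tcp_pos": TCP position; "eef_rot": TCP orientation; "contact_force": force on the tool from outside, world axes, zero at the start; "moment": the same for the moment, N m; "width": finger opening in mm.
Only numpy, scipy, OpenCV 4.12 (cv2) and the standard library are available. Lean on these libraries where they do the work, as an engineer would, in place of code of your own. Each camera call takes 0.05 s, during which the arm holds its last target.

## Working session

There is one attempt and no reset: what is moved stays moved. The work goes in short steps, each a Python script; the robot and the scene stay as the last script left them, time stands still between calls to the robot, and variables do not carry over. Pictures are saved under pics/ and viewed, and the job is handed in when it is done.

```bash
ls; mkdir -p pics; python3 - <<'E'
from plant import bot
import cv2
for n in("top","side"):
    im=bot.camera(n); cv2.imwrite(f"pics/{n}0.png",im[:,:,::-1]); c=bot.get_calibration(n); print(n,c)
s=bot.read_state(); print(s["t"],s["tcp_pos"],s["eef_rot"],s["width"],s["contact_force"])
E
```

```text
pics
top {'fx': 520.4968910609668, 'fy': 520.4968910609668, 'cx': 268.68268714056774, 'cy': 205.6407261228658, 'distortion': array([0.01645551, 0.        , 0.        , 0.        , 0.        ]), 'view': array([[-2.56359666e-02, -9.99656218e-01, -5.49937671e-03,
         3.10938639e+01],
       [ 9.95480020e-01, -2.60313217e-02,  9.13340012e-02,
        -5.70898822e+02],
       [-9.14457583e-02, -3.13308424e-03,  9.95805130e-01,
        -1.25053342e+03],
       [ 0.00000000e+00,  0.00000000e+00,  0.00000000e+00,
         1.00000000e+00]])}
side {'fx': 390.4124617041047, 'fy': 390.4124617041047, 'cx': 284.5034389897097, 'cy': 211.38580063159907, 'distortion': array([-0.11395455,  0.        ,  0.        ,  0.        ,  0.        ]), 'view': array([[ 7.86206415e-01, -6.17963435e-01,  8.15494593e-04,
        -4.46450741e+02],
       [ 3.98263414e-01,  5.07700349e-01,  7.63954586e-01,
        -2.80150058e+02],
       [-4.72510027e-01, -6.00301215e-01,  6.45269498e-01,
        -5.36603716e+02],
       [ 0.00000000e+00,  0.00000000e+00,  0.00000000e+00,
         1.00000000e+00]])}
0.1 [ 262.53591098 -621.37319169  225.6978276 ] [-1.98541091e-01  9.80092263e-01  7.34080913e-04 -2.27529616e-04] 87.31796991674452 [ 0.87425176 -0.36332126  0.91655779]
```

View pics/top0.png

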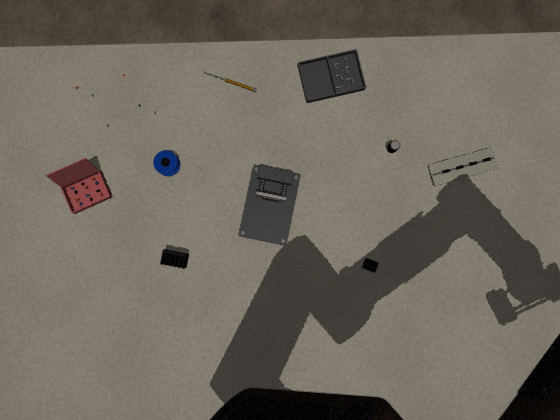

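View pics/side0.png

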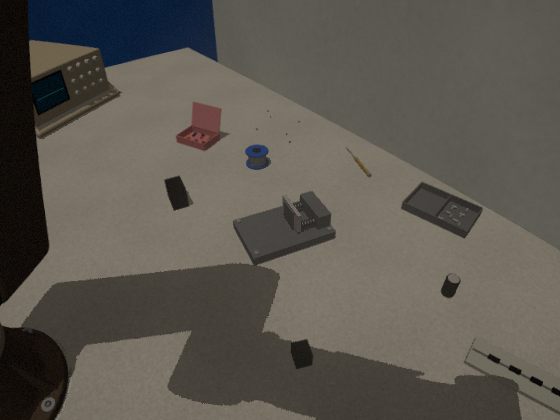

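The top view shows the jig near (270,204) and the larger heatsink near (175,257). The small heatsink is at (370,265), the reel at (167,163) and the capacitor at (393,146). I'll enlarge the two that matter.

```bash
python3 - <<'E'
import cv2,numpy as np
im=cv2.imread("pics/top0.png")
f=lambda a:cv2.convertScaleAbs(a,alpha=2.2)
a=cv2.resize(f(im[235:280,150:200]),None,fx=7,fy=7,interpolation=cv2.INTER_NEAREST)
b=cv2.resize(f(im[155:250,230:310]),None,fx=5,fy=5,interpolation=cv2.INTER_NEAREST)
o=np.zeros((480,760,3),np.uint8); o[:315,:350]=a; o[:475,355:755]=b
cv2.imwrite("pics/crop0.png",o)
E
```

```text
(no output)
```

View pics/crop0.png

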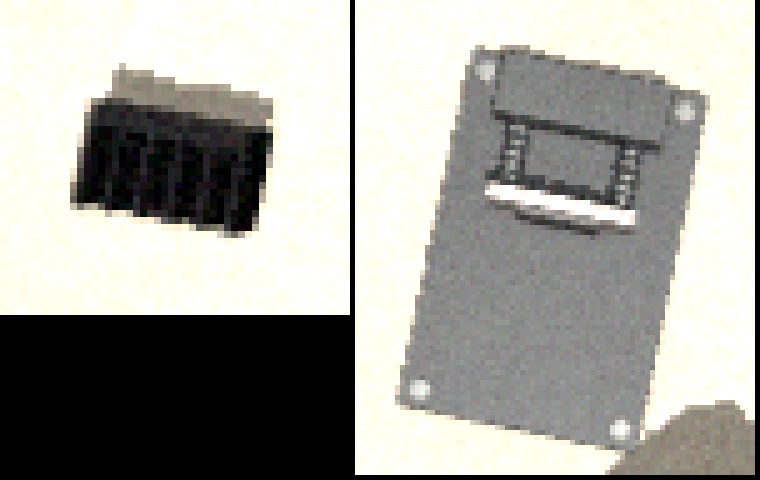

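```bash
cat > h.py <<'E'
import cv2,numpy as np
from plant import bot
def K(c): return np.array([[c["fx"],0,c["cx"]],[0,c["fy"],c["cy"]],[0,0,1]])
def cast(n,px,z):
    c=bot.get_calibration(n); px=np.asarray(px,float).reshape(-1,1,2)
    u=cv2.undistortPoints(px,K(c),c["distortion"]).reshape(-1,2)
    d=np.c_[u[:,0],-u[:,1],-np.ones(len(u))]; R=c["view"][:3,:3];t=c["view"][:3,3]
    C=-R.T@t; D=d@R
    return C+D*((z-C[2])/D[:,2])[:,None]
def proj(n,P):
    c=bot.get_calibration(n); P=np.atleast_2d(P)@c["view"][:3,:3].T+c["view"][:3,3]
    return cv2.projectPoints(P*[1,-1,-1],np.zeros(3),np.zeros(3),K(c),c["distortion"])[0].reshape(-1,2)
def box(x,y,yaw,pts):
    c,s=np.cos(yaw),np.sin(yaw); p=np.array(pts,float)
    return np.c_[x+c*p[:,0]-s*p[:,1],y+s*p[:,0]+c*p[:,1],p[:,2]]
E
python3 - <<'E'
from h import *
im=cv2.imread("pics/top0.png"); g=im.max(2)
# jig bolts
sub=f=g[155:250,230:310]
print(g[240,175:180], g[257,165:185],g[220,262:272])
m=((g<38)).astype(np.uint8); m[:235]=0;m[280:]=0;m[:,:150]=0;m[:,200:]=0
for th in(25,30,38,45):
    mm=m*0; mm[235:280,150:200]=g[235:280,150:200]<th
    c=max(cv2.findContours(mm,0,1)[0],key=cv2.contourArea)
    r=cv2.minAreaRect(c); b=cv2.boxPoints(r); print(th,cv2.contourArea(c),r)
    w=cast("top",b,50)[:,:2]; print(w.round(1).tolist(), np.linalg.norm(np.roll(w,-1,0)-w,axis=1).round(1))
print("small",); 
R=bot.get_calibration("top")["view"]; print("cam",-R[:3,:3].T@R[:3,3])
# bolts: bright local blobs inside jig
hull=np.array([[255,164],[301,173],[286,244],[239,236]])
mk=m*0; cv2.fillConvexPoly(mk,hull,1)
mb=((g>95)&(g<255)&(cv2.erode(mk,np.ones((5,5)))>0)).astype(np.uint8)
n,l,s,cen=cv2.connectedComponentsWithStats(mb)
for i in range(1,n): print(s[i],cen[i].round(2),cast("top",cen[i],24)[0].round(1))
E
```

```text
[133 131 128 128 128] [ 5 11  0  6  8 18  6  6  0  5 20  9  8  0 19  9 10 11  3 19] [65 65 65 67 67 67 61 64 60 66]
25 325.5 ((174.42308044433594, 258.3846130371094), (25.298980712890625, 14.708710670471191), 11.309932708740234)
[[438.5, 277.3], [472.6, 270.2], [459.3, 211.1], [425.3, 218.4]] [34.8 60.6 34.8 60.5]
30 340.0 ((174.36538696289062, 258.1730651855469), (25.49509620666504, 15.100942611694336), 11.309932708740234)
[[438.6, 277.8], [473.6, 270.5], [460.2, 210.9], [425.3, 218.4]] [35.7 61.1 35.7 60.9]
38 350.0 ((174.25001525878906, 258.25), (25.691213607788086, 15.29705810546875), 11.309932708740234)
[[438.3, 278.3], [473.7, 271.0], [460.2, 210.9], [424.8, 218.5]] [36.2 61.6 36.2 61.4]
45 357.0 ((174.23077392578125, 258.3461608886719), (26.083446502685547, 15.49317455291748), 11.309932708740234)
[[437.9, 278.9], [473.8, 271.4], [460.1, 210.5], [424.2, 218.1]] [36.7 62.5 36.6 62.3]
small
cam [ 454.75951552   12.30389692 1297.60106789]
[256 168   2   3   4] [256.5 169. ] [663.5  44.1  24. ]
[295 176   3   3   6] [295.83 177.17] [640.5 -52.5  24. ]
[256 192  30   8  82] [270.94 195.34] [597.   10.1  24. ]
[242 231   3   3   7] [243.   232.29] [507.9  80.8  24. ]
[281 239   4   3  10] [282.5 240.2] [486.1 -15.2  24. ]
```

```bash
python3 - <<'E'
from h import *
im=cv2.imread("pics/top0.png"); g=im.max(2)
mk=np.zeros_like(g); mk[158:252,232:308]=g[158:252,232:308]
m=((mk>20)&(mk<85)).astype(np.uint8); 
m=cv2.morphologyEx(m,cv2.MORPH_CLOSE,np.ones((9,9)))
c=max(cv2.findContours(m,0,1)[0],key=cv2.contourArea)
c=c.reshape(-1,2)
# edges at bed height: long sides, clear of shadow, fit lines in world z=22
w=cast("top",c.astype(float),22)
cx,cy,yaw=574.5,14.3,-.233
for it in range(3):
    e=np.array([np.cos(yaw),np.sin(yaw)]);f=np.array([-e[1],e[0]])
    q=w[:,:2]-[cx,cy]; a=q@e;b=q@f
    L=(abs(b-60)<7)&(abs(a)<75); Rr=(abs(b+60)<7)&(a<75)&(a>-60); F=(abs(a+90)<8)&(b>-40)&(b<52); Bk=(abs(a-90)<10)&(abs(b)<50)
    pl=np.polyfit(a[L],b[L],1);pr=np.polyfit(a[Rr],b[Rr],1);pf=np.polyfit(b[F],a[F],1)
    print(L.sum(),Rr.sum(),F.sum(),pl,pr,pf)
    dy=(pl[1]+pr[1])/2; dx=pf[1]+90-1.2
    yaw+=(pl[0]+pr[0])/2; cx,cy=np.array([cx,cy])+dx*e+dy*f
    print(cx,cy,yaw, Bk.sum() and a[Bk].mean())
# carrier bright strip: top edge z=70
s=((g>120)).astype(np.uint8); s[:190]=0;s[202:]=0;s[:,:256]=0;s[:,289:]=0
p=cv2.findNonZero(s).reshape(-1,2).astype(float); W=cast("top",p,70)[:,:2]-[cx,cy]
e=np.array([np.cos(yaw),np.sin(yaw)]);f=np.array([-e[1],e[0]])
print("carrier y range",(W@f).min(),(W@f).max(),"x",(W@e).min(),(W@e).max())
big=cv2.resize(im[150:290,145:315],None,fx=4,fy=4,interpolation=cv2.INTER_CUBIC); big=cv2.convertScaleAbs(big,alpha=2)
for pts in (box(cx,cy,yaw,[(-90,-60,22),(90,-60,22),(90,60,22),(-90,60,22)]),box(cx,cy,yaw,[(10,-20,68),(10,20,68),(10,20,28),(10,-20,28)]),
  box(449,248.5,-.203,[(-18,-28,50),(18,-28,50),(18,28,50),(-18,28,50)])):
    u=((proj("top",pts)-[145,150]+.5)*4).astype(np.int32); cv2.polylines(big,[u],True,(0,0,255),1)
cv2.imwrite("pics/ov0.png",big)
im=cv2.imread("pics/side0.png");big=cv2.resize(im[160:270,150:350],None,fx=4,fy=4,interpolation=cv2.INTER_CUBIC); big=cv2.convertScaleAbs(big,alpha=2)
for pts in (box(cx,cy,yaw,[(-90,-60,22),(90,-60,22),(90,60,22),(-90,60,22)]),box(cx,cy,yaw,[(10,-20,68),(10,20,68),(10,20,28),(10,-20,28)]),
  box(449,248.5,-.203,[(-18,-28,50),(18,-28,50),(18,28,50),(-18,28,50)])):
    u=((proj("side",pts)-[150,160]+.5)*4).astype(np.int32); cv2.polylines(big,[u],True,(0,0,255),1)
cv2.imwrite("pics/ov0s.png",big)
E
```

```text
59 54 37 [2.61705798e-03 6.01229709e+01] [ 1.18739120e-02 -5.79728986e+01] [-2.74311949e-03 -8.89735173e+01]
574.579394594514 15.386051366511987 -0.225754514996207 94.01637409732496
59 54 37 [-4.62584700e-03  5.90479118e+01] [ 4.63175402e-03 -5.90464925e+01] [ 4.49808089e-03 -8.88480254e+01]
574.5327466270958 15.397493091596106 -0.22575156148627917 94.1507421588109
59 54 37 [-4.62879951e-03  5.90474251e+01] [ 4.62880202e-03 -5.90474238e+01] [ 4.50103254e-03 -8.87999980e+01]
574.5327487487929 15.397493281426765 -0.2257515602306919 94.19876564019995
carrier y range -33.2779919642685 34.674894029379345 x 15.178429467409211 21.233421615686968
```

View pics/ov0.png

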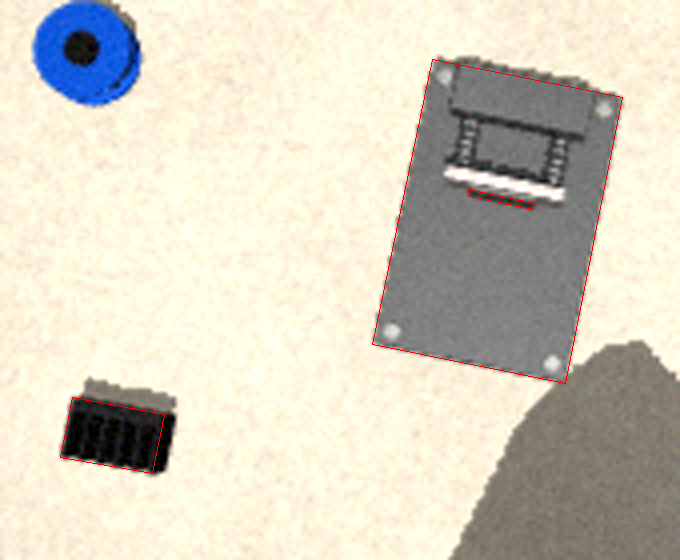

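View pics/ov0s.png

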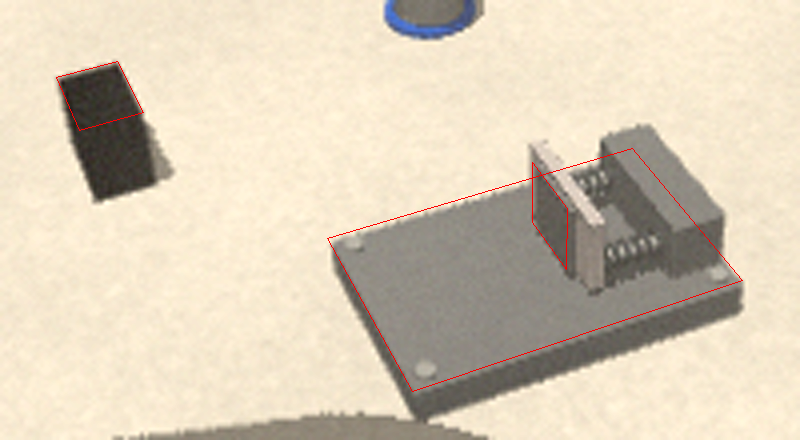

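Both overlays match the jig's bed outline and pad, and the top of the heatsink. Next I grasp it.

```bash
cat >> h.py <<'E'
from scipy.spatial.transform import Rotation as Ro
J=np.array([574.5,15.2]); JY=-0.228
def quat(yaw,flip):  # tool down, tool y along body y (or opposite)
    y=np.array([-np.sin(yaw),np.cos(yaw),0])*(-1 if flip else 1); z=np.array([0,0,-1.])
    return Ro.from_matrix(np.c_[np.cross(y,z),y,z]).as_quat()
def jig(x,y,z):
    c,s=np.cos(JY),np.sin(JY); return [J[0]+c*x-s*y,J[1]+s*x+c*y,z]
def st(m=""):
    s=bot.read_state(); print(m,round(s["t"],2),np.round(s["tcp_pos"],1),np.round(s["contact_force"],1),np.round(s["moment"],2),round(s["width"],1)); return s
E
python3 - <<'E'
from h import *
for fl in(0,1):
    print(fl,[np.round(bot.solve_ik(p,quat(y,fl)),2) if bot.solve_ik(p,quat(y,fl)) is not None else None for p,y in(([449,248.5,9],-.203),(jig(-40,0,34),JY),(jig(5,0,34),JY))])
E
```

```text
0 [array([ 0.89,  0.35, -0.6 , -0.  , -0.62, -2.66]), array([ 0.41,  0.34, -0.53, -0.  , -0.7 , -2.21]), array([ 0.36,  0.4 , -0.43, -0.  , -0.74, -2.16])]
1 [array([ 0.89,  0.35, -0.6 ,  0.  , -0.62,  0.48]), array([ 0.41,  0.34, -0.53,  0.  , -0.7 ,  0.93]), array([ 0.36,  0.4 , -0.43,  0.  , -0.74,  0.98])]
```

```bash
python3 - <<'E'
from h import *
q=quat(-.203,1)
bot.move_ptp([449,248.5,110],q); st("above")
bot.line_to([449,248.5,10],120); st("down")
bot.move_gripper(40,50); st("grip")
bot.line_to([449,248.5,60],100); st("lift")
for n in("top","side"):
    im=bot.camera(n); cv2.imwrite(f"pics/{n}1.png",im[:,:,::-1])
a=cv2.imread("pics/side1.png"); cv2.imwrite("pics/c1.png",cv2.convertScaleAbs(cv2.resize(a[80:240,90:270],None,fx=3.5,fy=3.5),alpha=1.8))
E
```

```text
above 3.24 [449.3 248.1 110. ] [ 0.4 -0.6 -0.4] [-0.06  0.17 -0.01] 87.8
down 4.22 [449.4 248.8  10.5] [ 0.6  0.1 -0.5] [-0.08  0.12 -0.04] 87.6
grip 4.85 [449.1 248.7  10.2] [-1.2 -0.   3.7] [-0.01  0.48 -0.  ] 55.3
lift 5.5 [448.7 248.2  59.6] [-1.2  0.6 -1.4] [-0.05  0.21  0.02] 55.5
```

View pics/c1.png

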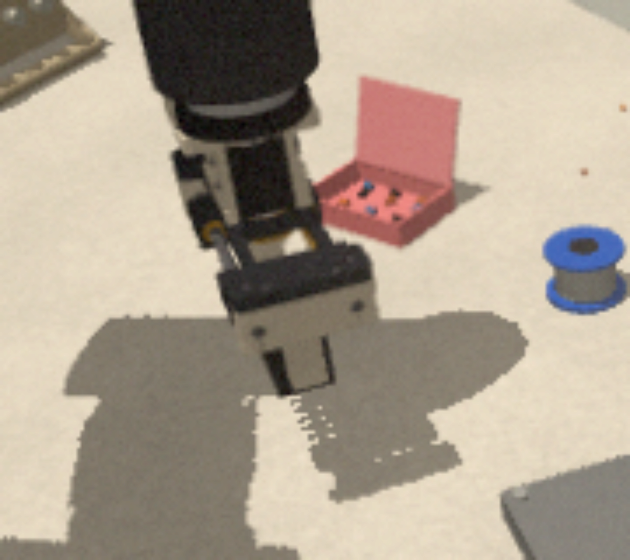

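```bash
python3 - <<'E'
from h import *
q=quat(JY,1)
bot.line_to([449,248.5,150],150)
bot.move_ptp(jig(-45,0,120),q); st("above")
bot.line_to(jig(-45,0,40),100); bot.pause(.3); s0=st("40")
for z in(36,34,33,32.4):
    bot.line_to(jig(-45,0,z),15); s=st(z)
    if s["contact_force"][2]-s0["contact_force"][2]>3: break
for n in("top","side"):
    im=bot.camera(n); cv2.imwrite(f"pics/{n}2.png",im[:,:,::-1])
a=cv2.imread("pics/side2.png"); cv2.imwrite("pics/c2.png",cv2.convertScaleAbs(cv2.resize(a[100:280,180:360],None,fx=3.3,fy=3.3),alpha=1.8))
E
```

```text
above 7.3 [530.5  25.4 119.5] [ 1.1  0.2 -0.7] [-0.05  0.18 -0.  ] 55.8
40 8.55 [530.9  25.4  40.4] [ 0.1 -0.9 -1.3] [-0.11  0.16  0.03] 55.9
36 8.97 [530.5  25.3  35.8] [ 0.2 -0.3 -1. ] [-0.1   0.15  0.04] 55.7
34 9.25 [530.6  25.3  33.9] [ 0.4 -0.1 -1.3] [-0.11  0.16  0.  ] 55.9
33 9.5 [530.6  25.3  32.9] [-0.2  0.6 -1.1] [-0.09  0.18 -0.03] 55.7
32.4 9.75 [530.7  25.4  32.4] [-0.4  1.1 -2.1] [-0.1   0.14  0.03] 55.4
```

View pics/c2.png

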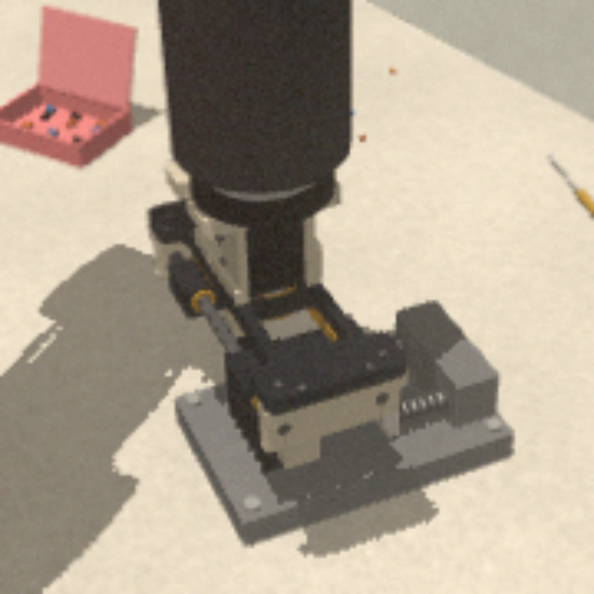

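```bash
python3 - <<'E'
from h import *
s=[bot.read_state()["contact_force"][2] for _ in range(1)]
f0=-1.2
for z in(32,31.5,31,30.5,30,29.5):
    bot.line_to(jig(-45,0,z),10); bot.pause(.1); s=st(z)
    if s["contact_force"][2]-f0>3: break
a=cv2.imread("pics/side2.png"); b=cv2.convertScaleAbs(cv2.resize(a[200:270,225:335],None,fx=7,fy=7,interpolation=cv2.INTER_CUBIC),alpha=3.5)
P=jig(-45,0,0)
for pts in(box(P[0],P[1],JY,[(-18,-28,72),(18,-28,72),(18,-28,22),(-18,-28,22)]),):
    u=((proj("side",pts)-[225,200]+.5)*7).astype(np.int32); cv2.polylines(b,[u],True,(0,0,255),1)
cv2.imwrite("pics/c3.png",b)
E
```

```text
32 10.2 [530.7  25.4  32.2] [-1.2  0.2  3.3] [0.04 0.64 0.05] 55.9
```

View pics/c3.png

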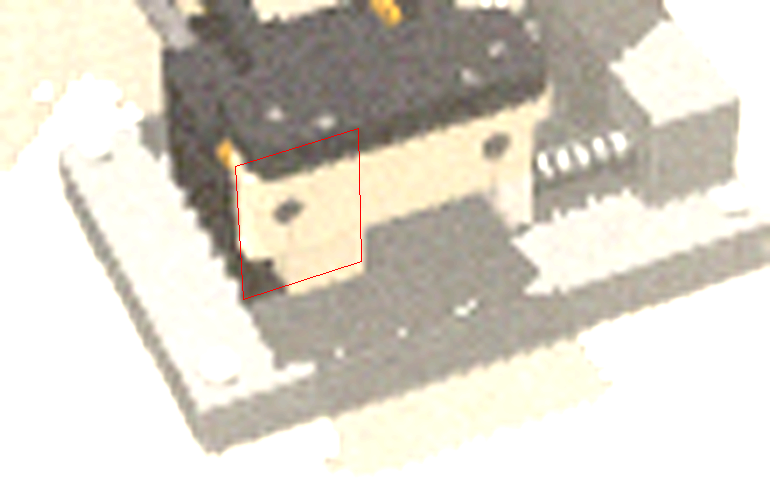

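```bash
cat >> h.py <<'E'
def fm(n=10):
    F=[];M=[]
    for _ in range(n):
        bot.pause(.02); s=bot.read_state(); F.append(s["contact_force"]);M.append(s["moment"])
    F=np.mean(F,0); e=np.array([np.cos(JY),np.sin(JY),0]); f=np.array([-np.sin(JY),np.cos(JY),0])
    p=np.array(s["tcp_pos"]); d=p-[J[0],J[1],0]
    return F@e,F@f,F[2],np.mean(M,0),d@e,d@f,p[2],s["t"]
E
python3 - <<'E'
from h import *
def pr(m,r): print(m,"Fx %.1f Fy %.1f Fz %.1f"%r[:3],"M",r[3].round(2),"jig x %.1f y %.1f z %.1f t %.2f"%r[4:])
bot.line_to(jig(-45,0,32.8),10); r0=fm(); pr("0",r0)
bot.line_to(jig(-16,0,32.8),40); pr("-16",fm())
for x in np.arange(-13,3,1.5):
    bot.line_to(jig(x,0,32.8),15); r=fm(6); pr(x,r)
    if -(r[0]-r0[0])>8: break
E
```

```text
0 Fx 0.1 Fy 0.3 Fz -1.7 M [-0.08  0.15 -0.01] jig x -45.1 y -0.1 z 32.6 t 10.62
-16 Fx 0.0 Fy 0.0 Fz -1.6 M [-0.07  0.14  0.01] jig x -16.2 y -0.0 z 32.9 t 11.66
-13.0 Fx -0.3 Fy 0.1 Fz -1.4 M [-0.07  0.16  0.04] jig x -13.0 y -0.0 z 32.8 t 12.11
-11.5 Fx 0.4 Fy -0.1 Fz -1.6 M [-0.06  0.14 -0.02] jig x -11.5 y -0.1 z 32.8 t 12.46
-10.0 Fx -0.1 Fy -0.1 Fz -1.6 M [-0.08  0.14  0.02] jig x -10.0 y 0.0 z 32.8 t 12.81
-8.5 Fx -0.3 Fy 0.0 Fz -1.9 M [-0.09  0.15  0.01] jig x -8.5 y -0.0 z 32.8 t 13.16
-7.0 Fx -1.2 Fy -0.1 Fz -1.1 M [-0.01  0.59  0.01] jig x -7.2 y -0.1 z 32.7 t 13.51
-5.5 Fx -4.7 Fy 0.6 Fz -0.2 M [0.42 1.62 0.05] jig x -6.0 y -0.2 z 32.7 t 13.86
-4.0 Fx -5.6 Fy 0.6 Fz 0.8 M [0.53 1.84 0.1 ] jig x -4.5 y -0.2 z 32.7 t 14.21
-2.5 Fx -6.1 Fy 0.4 Fz 1.6 M [0.73 2.09 0.1 ] jig x -3.1 y -0.2 z 32.7 t 14.56
-1.0 Fx -7.2 Fy 1.3 Fz 2.1 M [0.89 2.37 0.11] jig x -1.8 y -0.2 z 32.7 t 14.91
0.5 Fx -7.8 Fy 1.7 Fz 2.9 M [1.07 2.66 0.14] jig x -0.5 y -0.2 z 32.7 t 15.26
2.0 Fx -9.0 Fy 2.0 Fz 3.5 M [1.24 2.93 0.15] jig x 0.8 y -0.2 z 32.7 t 15.61
```

```bash
python3 - <<'E'
from h import *
def pr(m,r): print(m,"Fx %.1f Fy %.1f Fz %.1f"%r[:3],"M",r[3].round(2),"jig x %.1f y %.1f z %.1f t %.2f"%r[4:])
for x in (4,5.5,7):
    bot.line_to(jig(x,0,32.8),15); r=fm(8); pr(x,r)
    if r[0]<-11.6: break
for n in("top","side"):
    im=bot.camera(n); cv2.imwrite(f"pics/{n}3.png",im[:,:,::-1])
a=cv2.imread("pics/side3.png"); b=cv2.convertScaleAbs(cv2.resize(a[160:265,230:350],None,fx=5.5,fy=5.5,interpolation=cv2.INTER_CUBIC),alpha=2.8)
cv2.imwrite("pics/c4.png",b)
a=cv2.imread("pics/top3.png"); b=cv2.convertScaleAbs(cv2.resize(a[150:250,220:320],None,fx=5.8,fy=5.8,interpolation=cv2.INTER_CUBIC),alpha=2.8)
cv2.imwrite("pics/c4t.png",b)
E
```

```text
4 Fx -9.9 Fy 2.1 Fz 4.1 M [1.48 3.3  0.14] jig x 2.5 y -0.2 z 32.6 t 16.02
5.5 Fx -11.1 Fy 2.4 Fz 4.9 M [1.63 3.59 0.14] jig x 3.7 y -0.3 z 32.6 t 16.41
7 Fx -11.4 Fy 2.8 Fz 5.7 M [1.76 3.83 0.15] jig x 5.0 y -0.3 z 32.5 t 16.79
```

View pics/c4.png

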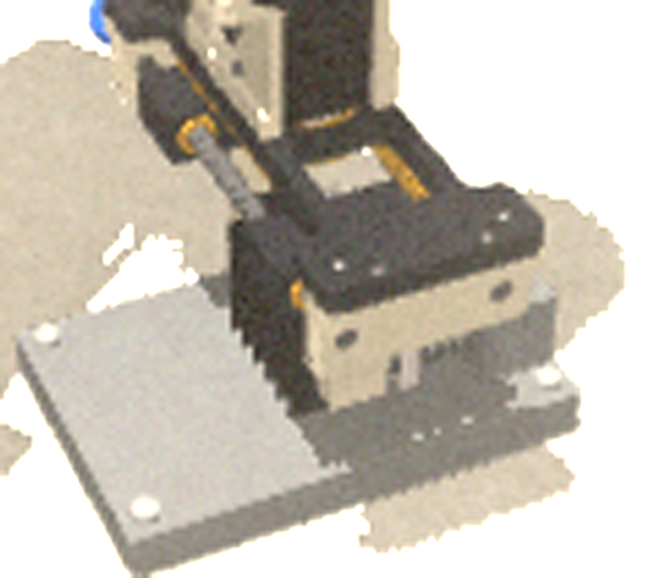

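View pics/c4t.png

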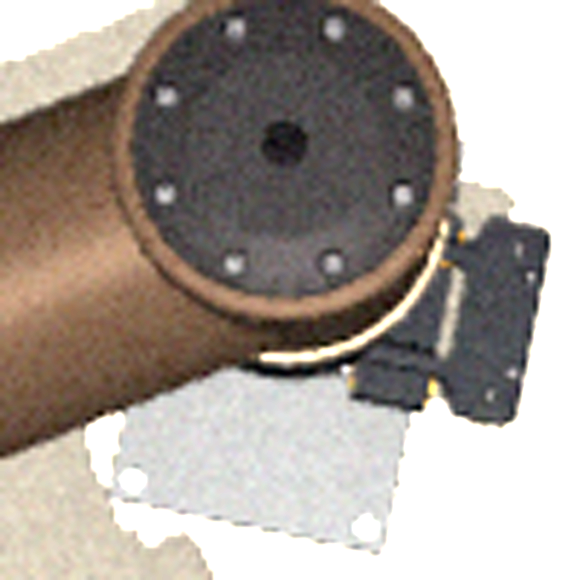

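```bash
python3 - <<'E'
from h import *
a=cv2.imread("pics/side3.png"); b=cv2.convertScaleAbs(cv2.resize(a[190:250,250:340],None,fx=8.5,fy=8.5,interpolation=cv2.INTER_CUBIC),alpha=4.5)
def dr(P,col,cl=True):
    u=((proj("side",P)-[250,190]+.5)*8.5).astype(np.int32); cv2.polylines(b,[u],cl,col,1)
c=jig(3.8,0,0)
dr(box(c[0],c[1],JY,[(-18,-28,72),(-18,28,72),(-18,28,22),(-18,-28,22)]),(0,0,255))
dr(box(c[0],c[1],JY,[(18,-28,72),(-18,-28,72),(-18,-28,22),(18,-28,22)]),(0,255,0))
# carrier -y end at travel 11.5 (x 14+... to ~20) and at 0
for tr,col in((0,(255,0,0)),(11.5,(255,0,255))):
    dr(box(J[0],J[1],JY,[(14+tr,-36,26),(14+tr,-36,70),(20+tr,-36,70),(20+tr,-36,26)]),col)
cv2.imwrite("pics/c5.png",b)
E
```

```text
(no output)
```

View pics/c5.png

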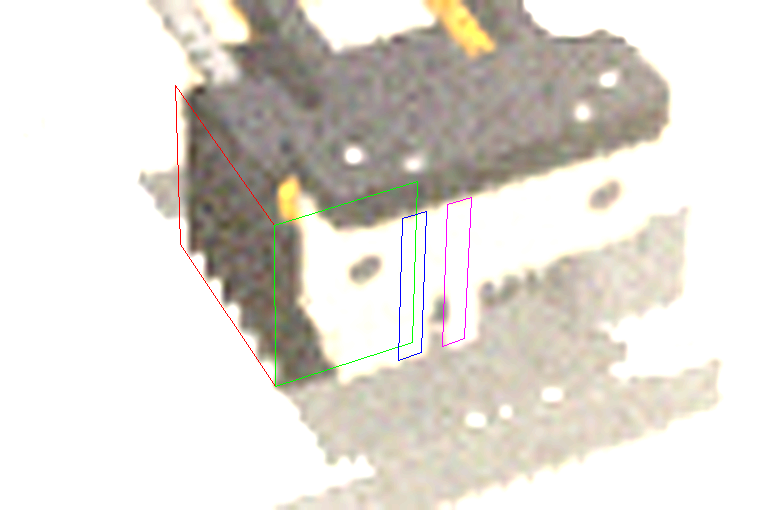

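The carrier's end sits where about 11.5 mm of travel should put it. The heatsink's edges look upright and square. I'll check that the push is steady and the bystanders haven't moved before handing in.

```bash
python3 - <<'E'
from h import *
for i in range(2):
    r=fm(20); print("Fx %.1f Fy %.1f Fz %.1f"%r[:3],"jig x %.2f y %.2f z %.2f t %.2f"%r[4:], bot.read_state()["width"])
a=cv2.imread("pics/side0.png").astype(int);c=bot.camera("side")[:,:,::-1]; b=c.astype(int)
for n,(x,y) in dict(small=(302,353),reel=(257,157),cap=(451,285)).items():
    d=abs(a-b)[y-20:y+20,x-18:x+18]; m=lambda q:np.argwhere(q[y-20:y+20,x-18:x+18].max(2)<45).mean(0) 
    bl=lambda q:np.argwhere((q[y-20:y+20,x-18:x+18,0]-q[y-20:y+20,x-18:x+18,2])>40).mean(0)
    print(n,(bl(a),bl(b)) if n=="reel" else (m(a),m(b)))
cv2.imwrite("pics/side4.png",c)
E
```

```text
Fx -11.7 Fy 2.6 Fz 5.0 jig x 4.98 y -0.33 z 32.51 t 17.23 55.606430427706236
Fx -11.8 Fy 2.7 Fz 5.2 jig x 4.98 y -0.33 z 32.55 t 17.56 55.761289911188705
small (array([20.86278586, 17.1975052 ]), array([21.71559633, 17.18654434]))
reel (array([15.97630332, 16.82464455]), array([14.95833333, 11.45833333]))
cap (array([23.16161616, 15.97979798]), array([23.27692308, 15.94871795]))
```

View pics/side4.png

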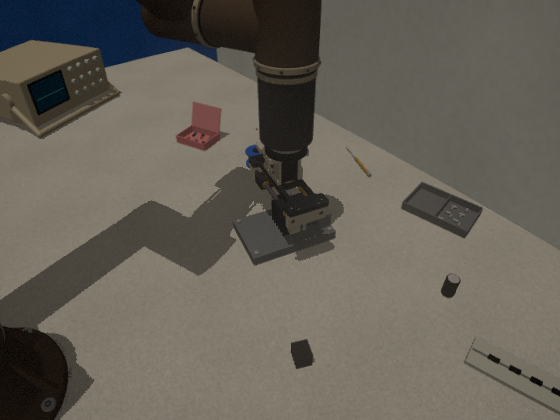

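The small heatsink (302,353) and the capacitor (451,285) haven't moved. The reel (250,155) is partly hidden by the gripper, which explains its shifted centroid, but its left edge is still at column 246. The push is steady, so I'm handing in.

```bash
python3 - <<'E'
from h import *
bot.close_job()
E
```

```text
the job is handed in; nothing more can be done
```

I gripped the larger heatsink across its outer fins and stood it on the jig bed. I then pushed it against the pad and handed the job in at about 17.6 s, still holding and pushing; no verdict was reported.

**Last checks:**
- **Push:** it was steady at about 11.7 N along the jig axis.
- **Carrier travel:** about 11–12 mm from where contact began, and the side view of the carrier's end agrees.
- **Centring:** the gripper sat 0.3 mm off the jig centre line.
- **Grip:** the jaws stayed at 55.7 mm, set to grip with 50 N.
- **Upright and square:** no tilt or twist could be seen in the side view.

**What disagreed or stayed unclear:**
- **Side forces:** I also measured about 2.7 N sideways and 5 N upward, so the heatsink presses lightly on the bed. Bed friction could mean the force on the pad is 1–2 N less than measured, which is still within range.
- **Heatsink position:** it appeared about 2 mm further in than I computed, which is within the calibration error.
- **Bystanders:** the small heatsink and the capacitor had not moved. The reel was partly hidden behind the gripper, so I only checked its visible left edge, which looked unchanged by eye.

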